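# Lever up the flap of the scrap-weight chest

### The arm

A 6-joint arm with a two-finger parallel gripper is mounted at the origin on the work surface. World frame = base frame: x ahead of the robot, y to its left, z up, the work surface at z = 0. Lengths are in m, angles in degrees, forces in N, time in s.
With the tool pointing down it reaches from about 0.3 to 0.75 m from the base axis. Payload 8.5 kg.
Tool frame: the origin (TCP) lies at the very end of the fingers, on their centre line; the grasp point (between the pads) lies env.pinch_z behind it (env.pinch_z is the distance from the TCP to the grasp point, in m); z points along the fingers, y is the line along which they close (so a half turn about z gives the same grasp; the last joint's range is limited). The gripper opens to 85 mm and grips with 20 to 120 N. Pads are 22 mm wide; open, the fingers measure 114 mm over their backs; the gripper's body (76 mm by 85 mm) begins 54 mm behind the grasp point. The pads swing forward as they close: fully open they stand 13 mm farther back than shut.
Start: joints at [-88.31, 21.807, 74.336, -0, 83.858, -12.336], TCP at [0.133, -0.534, 0.231] pointing down, gripper open.
Joint ranges: [-178.18, 178.18], [-50.72, 133.34], [12.68, 142.11], [-81.47, 261.47], [9.98, 163.14], [-165.26, 165.26]. Speed limits (degrees/s): [136.94, 136.94, 180, 180, 180, 180].

### API

Orientations are given as a 3x3 rotation matrix whose columns are the frame's x, y, z axes.
In Python, from rig import telemetry, get_image, env gives the robot as it stands. The module is installed in compiled form; this text tells all that it offers.
- The arm moves only by the tool apply_moves, never from a script. Its argument "series" is a list of rows, each a list of 7 numbers: the shift along the tool's x, y, z in mm, then the turn, a rotation vector about the tool's x, y, z in degrees, then the opening, from 0 (shut) to 1 (fully open). A call has 1 to 12 rows; each row shifts and turns the commanded pose from where the row before left it, along the tool's axes as they then stand; what a row does not reach is not made up. A row lasts 1/8 s, in which the tool goes at most 62.5 mm and 10.7 degrees, less where a joint would pass 70% of its speed; a pose out of reach is approached as far as the arm can. A call with a gripper value outside its range is refused whole. The fingers move at their own pace and stop on an object; "grip_force" is the grip in N (left out, the last holds). Time passes only in rows, so rows that do not move let the fingers close. It gives the time, the measured TCP pose, the force, the opening and the grip force at its end, in the units of the state.
- telemetry.observe(): the state, without advancing time (a new reading comes with each control period).
- get_image(name): name is "scene" or "top"; returns a dict with "frame" (420x560x3 uint8, red, green, blue), "z_map" (420x560 float32, m along the optical axis (not along the pixel's ray), 0 where there is no reading), "vertical_fov" (degrees; the focal length in pixels is half the picture's height over the tangent of half this angle, whatever the lens; pixels are square), "cx", "cy" (the principal point, pixels), "dist" ([k1, k2, p1, p2, k3] as OpenCV has them; the pictures are not rectified), "eye" and "attitude" of the camera in the world. Camera axes: x right, y up, looking along -z (the intrinsics and any distortion apply to the point x, -y, -z); pixel columns grow to the right and rows downward; lengths in m; the calibration is good to about 2 mm. A picture is of the moment at which its call begins.
- env.close_job(): hands the job in; it is judged then, once.
The state is a dict: "time_s": time; "q": joint angles; "qvel": joint speeds; "joint_efforts": joint torques, N m; "position": TCP position; "tool_rot": TCP orientation; "ft_force": force on the tool from outside, world axes, zero at the start; "wrist_torque": the same for the moment, N m; "grip_width": finger opening in m; "gripper_force": force on a finger pad.
Only numpy, scipy, OpenCV 4.12 (cv2) and the standard library are available. Lean on these libraries where they do the work, as an engineer would, in place of code of your own. Each camera call takes 0.05 s, during which the arm holds its last target. There are 200 camera calls.

### The job

Push the loose lever by its long end towards the blue chest until its head meets the two posts at the chest and its tongue lies under the heavy flap. Then press the hand pad at the long end down nearly to the rubber stop below it, so that the flap rises, and finish while still holding the pad down. Use only the outside of the fingers: do not lift the lever, do not touch the flap, chest or stand, and leave the other things on the bench alone.

Things in the scene. Friction and masses are not known exactly. Their poses are not given: they have to be found in the camera images.
- chest: Blue steel scrap chest and its lever stand on one base plate 6 mm thick, 100 mm wide, fixed to the bench. Origin on the bench right below the fulcrum rod; x points along the lever from its long end to the flap, z up. Chest at x 128 to 265 mm, 220 mm wide, 130 mm high. In front a sill at x 85 to 136 mm, top 100 mm high, carries the lever's tongue between two upright posts (x 103 to 111 mm, 44 mm apart, 132 mm high).
- fulcrum (a point): Centre of the fulcrum, a round steel rod across the lever, 16 mm thick, its top 100 mm above the bench. It sits between two upright cheek plates 142 mm tall, at chest x -34 to +6 mm, 28 mm apart, 48 mm over their outsides.
- stop (a point): Middle of the top of the rubber stop on the base plate, 14 mm above the bench, 45 x 50 mm, at chest x -222 to -178 mm, below the lever's long end.
- lever: Loose steel lever, 410 mm long, 1.05 kg, head-heavy, lying level across the fulcrum. x points to the tongue, z up. Origin at the notch in its underside where the rod belongs. It starts drawn back, origin at chest x -42 to -50 mm. Pushed at its end with 4 to 14 N it slides home (chest x about 0), and in or after the last 9 mm drops 4 mm into the notch. Then it turns about the rod, kept by the notch.
- head (a point): Top of the front face of the lever's forged head: head 52 mm wide, 40 mm tall, lever x 58 to 103 mm, behind the tongue. When the lever is home this face meets the two posts at the chest's sill.
- pad (a point): Middle of the top of the flat black hand pad at the lever's long end: 54 mm along the lever, 50 mm wide, 22 mm thick, at lever x -225 mm, so its end face is at -252 mm. About 126 mm above the bench at the start, about 111 mm with the lever home, about 39 mm when pressed onto the stop. Pressed, it moves on an arc about the fulcrum.
- tip (a point): Front end, mid thickness, of the lever's tongue (38 mm wide, 12 mm thick, lever x 103 to 158 mm). It slides on the sill between the posts.
- flap (a joint): Opening angle of the heavy steel flap (134 x 222 x 10 mm, 1.7 to 3.4 kg) on top of the chest, hinged at its far edge (chest x 250 mm, 125 mm high). 0 is closed; grows as the front edge rises; falls shut by itself. With the lever home and the pad pressed onto the stop it reads about 0.39 rad; this takes 8 to 20 N on the pad.
- flap_lip (a point): Middle of the flap's front edge, top face, at chest x 116 mm, 130 mm high when closed; its underside is 120 mm above the bench. The lever's tongue goes under it.
- socket: Bystander, to be left alone: deep impact socket, dark steel, 28 mm diameter, 50 mm tall, upright; origin at the centre of its underside.
- wheel_nut: Bystander, to be left alone: single wheel nut, 24 mm across, 30 mm tall; origin at the centre of its underside.
- screwdriver: Bystander, to be left alone: screwdriver lying flat; origin under its middle, x along the shaft.
- tape: Bystander, to be left alone: roll of tape lying flat, 90 mm diameter, 22 mm tall; origin at the centre of its underside.
- dish: Bystander, to be left alone: steel parts dish, 110 mm diameter, 30 mm tall; origin at the centre of its underside.
- spray: Bystander, to be left alone: spray can, 60 mm diameter, 170 mm tall, upright; origin at the centre of its underside.

How it is judged (in metres and radians):
On the way:
1. the lever is pushed home, its head at the posts, with the flap still down (x of lever in the frame of chest above -0.006 m and value of joint flap below 0.06 rad and x of tip in the frame of chest above 0.148 m), for 0.2 s.
At the end, for the whole second after the job is handed in: The flap is open by more than 0.28 rad and still (under 0.05 rad/s), raised by the lever: lever still at its notch (within 15 mm), pad top below 65 mm, tongue tip above 130 mm, and the fingers press on the lever with more than 2 N (value of joint flap above 0.28 rad and velocity of joint flap between -0.05 and 0.05 rad/s and x of lever in the frame of chest above -0.015 m and z of pad in the frame of chest below 0.065 m and z of tip in the frame of chest above 0.13 m and contact force between the fingers and lever above 2 N); the arm keeps its last pose, push and grip.
It fails at once if the lever is lifted (its pad more than 20 mm above where it lay, or its notch raised 20 mm) (height (world z) of pad above 0.145 m or height (world z) of lever above 0.12 m).
It fails at once if the robot touches the flap, the chest or the lever stand (contact force between any of the fingers, the arm and chest above 2 N).
It fails at once if a bystander is moved more than 20 mm (distance of any of socket, wheel_nut, screwdriver, tape, dish, spray from where it was at the start of the episode above 0.02 m).
It also fails if it takes over 45 s, if anything falls off the work surface, if the arm or the gripper's body presses on something with over 40 N, if the wrist force passes 120 N, or if a joint passes its speed limit or range.

## Working session

There is one attempt and no reset: what is moved stays moved. The work goes in short steps, Python scripts to look and compute and a tool call to move; the robot and the scene stay as the last step left them, time stands still between calls to the robot, and variables do not carry over. Pictures are saved under pics/ and viewed, at most 10 in all, crops included, and the job is handed in when it is done.

Besides the shell and the picture viewer there is one more tool, called after "Call:" in YAML: its name, and indented under it one key for each argument. apply_moves: Moves the arm, as the interface text tells. Its arguments: {"type":"object","properties":{"series":{"type":"array"},"grip_force":{"type":"number"}},"required":["series"]}

```bash
mkdir -p pics; cat > h.py <<'E'
import numpy as np, cv2
from rig import telemetry, get_image, env
def cam(n):
    d=get_image(n); h=d["frame"].shape[0]; f=h/2/np.tan(np.radians(d["vertical_fov"])/2)
    d["K"]=np.array([[f,0,d["cx"]],[0,f,d["cy"]],[0,0,1]]); d["R"]=np.array(d["attitude"]); d["e"]=np.array(d["eye"]); return d
def rays(d,uv):
    p=cv2.undistortPoints(np.array(uv,float).reshape(-1,1,2),d["K"],np.array(d["dist"],float)).reshape(-1,2)
    return np.c_[p[:,0],-p[:,1],-np.ones(len(p))]@d["R"].T
def plane(d,uv,z):
    r=rays(d,uv); return d["e"]+r*((z-d["e"][2])/r[:,2])[:,None]
def cloud(d):
    v,u=np.mgrid[:d["frame"].shape[0],:d["frame"].shape[1]]
    r=rays(d,np.c_[u.ravel(),v.ravel()]); return (d["e"]+r*d["z_map"].ravel()[:,None]).reshape(*u.shape,3)
def save(d,n): cv2.imwrite(n,d["frame"][:,:,::-1])
E
python3 - <<'E'
from h import *
for n in("scene","top"):
    d=cam(n); save(d,f"pics/{n}0.png"); print(n,d["e"],d["R"].round(2).tolist(),d["vertical_fov"],d["dist"])
s=telemetry.observe(); print(s, env.pinch_z)
E
```

```text
scene [0.84086649 0.56988561 0.75598998] [[-0.91, -0.31, 0.28], [0.42, -0.67, 0.62], [-0.0, 0.68, 0.73]] 52.21558361495592 [-0.06839252  0.          0.          0.          0.        ]
top [0.3660158  0.05416432 1.37738584] [[-0.01, 0.98, -0.19], [-1.0, -0.01, 0.02], [0.02, 0.19, 0.98]] 44.172133362586756 [-0.14474565  0.          0.          0.          0.        ]
{'time_s': 0.1, 'q': array([-8.83105423e+01,  2.18397017e+01,  7.43791346e+01, -3.93913777e-04,
        8.38587869e+01, -1.23355748e+01]), 'qvel': array([ 0.18908318, -0.12896937, -0.15493621,  0.01057076, -0.00529785,
        0.06637439]), 'joint_efforts': array([ 2.49611134e-03, -4.49221659e+01, -2.31655598e+01, -2.04332819e-04,
        3.70286245e-03, -8.89648845e-06]), 'position': array([ 0.13328025, -0.53333883,  0.23075693]), 'tool_rot': array([[ 9.70189765e-01,  2.42346481e-01, -4.67747250e-05],
       [ 2.42346321e-01, -9.70188862e-01,  1.35398928e-03],
       [ 2.82754220e-04, -1.32496222e-03, -9.99999082e-01]]), 'ft_force': array([0.32241928, 0.97540493, 0.23862547]), 'wrist_torque': array([ 0.00159407, -0.03507335,  0.01713248]), 'gripper_force': 0.0, 'grip_width': 0.08572423172709379} 0.0187
```

View pics/scene0.png

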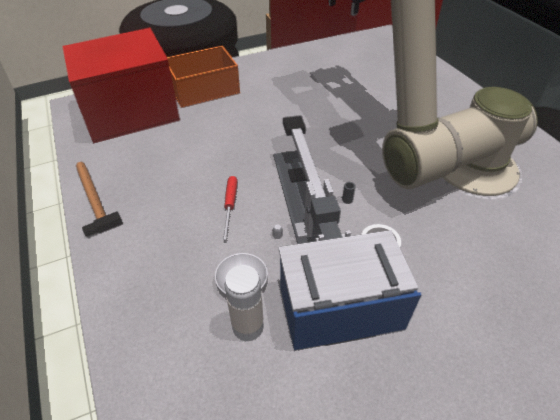

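View pics/top0.png

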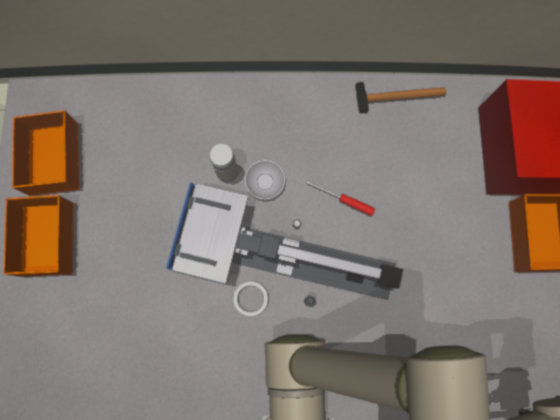

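The scene view shows the pad at about (293,125), the head at (322,208), and the chest at the lower middle. In the top view the pad is at about (392,275), the flap spans (175-247, 185-282), and the lever runs between them with its long end towards world -y.

```bash
python3 - <<'E'
from h import *
d=cam("top"); P=cloud(d); g=d["frame"].astype(int); save(d,"pics/t1.png")
# flap plate: heights ~.125-.14
Z=P[...,2]
def rect(m,n):
    m=cv2.morphologyEx(m.astype(np.uint8),cv2.MORPH_OPEN,np.ones((3,3)))
    k,l,st,c=cv2.connectedComponentsWithStats(m); i=1+np.argmax(st[1:,4]); s=l==i
    r=cv2.minAreaRect(P[s][:,:2].astype(np.float32)*1000); print(n,st[i],r,"z",np.median(Z[s])); return s
vv,uu=np.mgrid[:420,:560]
rect((Z>.115)&(Z<.15)&(uu<255)&(uu>150)&(vv>170)&(vv<300),"flap")
s=rect((Z>.10)&(Z<.14)&(g.max(2)<60)&(uu>370)&(uu<420)&(vv>250)&(vv<300),"pad")
s=rect((Z>.10)&(Z<.14)&(g.min(2)>110)&(uu>290)&(uu<400)&(vv>230)&(vv<300),"bar")
# base plate/chest axis from stand cheeks
rect((Z>.135)&(Z<.16)&(uu>265)&(uu<310)&(vv>225)&(vv<285),"cheeks")
rect((Z>.003)&(Z<.02)&(g.max(2)<75)&(uu>270)&(uu<400)&(vv>240)&(vv<300),"base")
c=cv2.resize(d["frame"][170:310,160:420],None,fx=3,fy=3,interpolation=cv2.INTER_CUBIC); cv2.imwrite("pics/c1.png",c[:,:,::-1])
E
```

```text
flap [ 167  184   81  100 5270] ((553.3951416015625, 218.099609375), (149.92726135253906, 223.0129852294922), 75.34127807617188) z 0.1305000408544229
pad [377 265  25  23 399] ((440.8824157714844, -225.55044555664062), (52.04436111450195, 47.667274475097656), 75.541748046875) z 0.12549022368710294
bar [291 248  90  30 844] ((474.995361328125, -93.32479095458984), (225.05604553222656, 25.583587646484375), 75.21637725830078) z 0.12393136788170356
cheeks [266 236  14  22 257] ((514.5358276367188, 58.82658386230469), (31.41073989868164, 51.40376281738281), 89.62010192871094) z 0.1399835787813617
base [346 273  18  11 140] ((444.8689880371094, -156.46099853515625), (47.00519561767578, 21.937685012817383), 77.09058380126953) z 0.012905293033044773
```

View pics/c1.png

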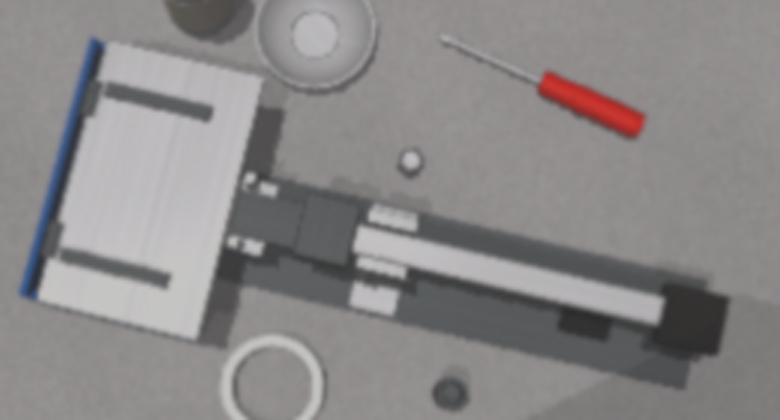

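Measurements agree with the given sizes: chest origin ≈ (0.505, 0.034), lever axis at about 75.4°, pad about 43 mm back from home. I'll close the fingers, turn tool x along the lever, and go behind the pad.

Call:
apply_moves:
  series:
    - [0,0,0,0,0,-10.2,0]
    - [0,0,0,0,0,-10.2,0]
    - [0,0,0,0,0,-10.2,0]
    - [0,0,0,0,0,-10.2,0]
    - [0,0,0,0,0,-10.2,0]
    - [0,0,0,0,0,-10.4,0]
    - [35,25,0,0,0,0,0]
    - [35,25,0,0,0,0,0]
    - [35,25,0,0,0,0,0]
    - [35,25,0,0,0,0,0]
    - [0,0,0,0,0,0,0]
  grip_force: 60

```text
time_s: 1.52
position: [0.2669, -0.4215, 0.2314]
tool_rot: [[0.248, 0.969, 0.0], [0.969, -0.248, 0.0], [0.0, 0.0, -1.0]]
ft_force: [0.1, 0.1, 0.3]
grip_width: 0.0004
gripper_force: 0.0
```

Call:
apply_moves:
  series:
    - [32,23,0,0,0,0,0]
    - [32,23,0,0,0,0,0]
    - [32,23,0,0,0,0,0]
    - [32,23,0,0,0,0,0]
    - [32,24,0,0,0,0,0]
    - [0,0,35,0,0,0,0]
    - [0,0,35,0,0,0,0]
    - [0,0,35,0,0,0,0]
    - [0,0,31,0,0,0,0]
    - [0,0,0,0,0,0,0]

```text
time_s: 2.78
position: [0.4168, -0.2975, 0.0937]
tool_rot: [[0.252, 0.968, -0.003], [0.968, -0.252, 0.003], [0.002, -0.004, -1.0]]
ft_force: [0.2, -0.9, 0.7]
grip_width: 0.0001
gripper_force: 0.0
```

```bash
python3 - <<'E'
from h import *
s=telemetry.observe(); print(s["position"],s["ft_force"],s["tool_rot"][:,0])
a,b=cam("scene"),cam("top")
A=cv2.resize(a["frame"][70:250,220:460],None,fx=2,fy=2,interpolation=cv2.INTER_CUBIC)
B=cv2.resize(b["frame"][170:350,240:480],None,fx=2,fy=2,interpolation=cv2.INTER_CUBIC)
cv2.imwrite("pics/c2.png",np.vstack([A,B])[:600,:,::-1]); cv2.imwrite("pics/c2.png",np.hstack([cv2.resize(A,(400,300)),cv2.resize(B,(400,300))])[:,:,::-1])
E
```

```text
[ 0.41682946 -0.29746356  0.09367716] [ 0.17959006 -0.86183832  0.66083256] [0.25228455 0.96765006 0.00242057]
```

View pics/c2.png

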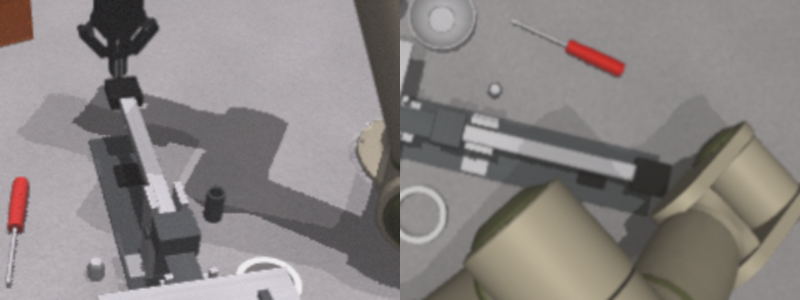

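The fingers stand just behind the pad's end face (left view, about (118,75)), on the lever line. Next I'll push, a few rows at a time.

Call:
apply_moves:
  series:
    - [10,4,0,0,0,0,0]
    - [10,0,0,0,0,0,0]
    - [8,0,0,0,0,0,0]
    - [5,0,0,0,0,0,0]
    - [5,0,0,0,0,0,0]
    - [5,0,0,0,0,0,0]
    - [5,0,0,0,0,0,0]

```text
time_s: 3.75
position: [0.434, -0.2531, 0.0957]
tool_rot: [[0.252, 0.968, 0.001], [0.968, -0.252, -0.003], [-0.002, 0.001, -1.0]]
ft_force: [-1.2, -6.3, 0.1]
grip_width: 0.0001
gripper_force: 2.9
```

Call:
apply_moves:
  series:
    - [5,0,0,0,0,0,0]
    - [5,0,0,0,0,0,0]
    - [5,0,0,0,0,0,0]
    - [4,0,0,0,0,0,0]
    - [3,0,0,0,0,0,0]

```text
time_s: 4.38
position: [0.4395, -0.2319, 0.0957]
tool_rot: [[0.252, 0.968, 0.001], [0.968, -0.252, -0.003], [-0.002, 0.001, -1.0]]
ft_force: [-2.7, -5.4, 0.8]
grip_width: -0.0001
gripper_force: 2.9
```

Call:
apply_moves:
  series:
    - [3,0,0,0,0,0,0]
    - [3,0,0,0,0,0,0]
    - [2,0,0,0,0,0,0]
    - [0,0,0,0,0,0,0]

```text
time_s: 4.88
position: [0.4414, -0.2236, 0.0954]
tool_rot: [[0.252, 0.968, 0.0], [0.968, -0.252, -0.001], [-0.001, 0.001, -1.0]]
ft_force: [-0.7, -4.0, -0.7]
grip_width: -0.0004
gripper_force: 2.4
```

```bash
python3 - <<'E'
from h import *
s=telemetry.observe(); print(s["position"],s["ft_force"])
a,b=cam("scene"),cam("top")
for d,n in((a,"scene"),(b,"top")):
    P=cloud(d); O=np.array([.5054,.0337,0]); ax=np.array([.252,.968,0]); l=np.array([-.968,.252,0])
    X=(P-O)@ax; Y=(P-O)@l; Z=P[...,2]; dk=d["frame"].max(2)<75
    m=dk&(abs(Y)<.03)&(Z>.08)&(Z<.14)&(X<-.15)&(X>-.34)
    print(n,"pad",m.sum(),X[m].min(),X[m].max(),np.median(Y[m]),np.median(Z[m]))
    for x0 in np.arange(-.28,.13,.02):
        m=(abs(Y+.002)<.008)&(abs(X-x0)<.004)&(Z>.03)&(Z<.16)
        if m.sum(): print(round(x0,2),np.percentile(Z[m],80).round(4),end=" | ")
    print()
A=cv2.resize(a["frame"][100:270,230:430],(700,595),interpolation=cv2.INTER_CUBIC); cv2.imwrite("pics/c3.png",A[:,:,::-1])
E
```

```text
[ 0.44142251 -0.22361753  0.0954471 ] [-0.71360609 -3.98642971 -0.7436151 ]
scene pad 387 -0.27140142046424776 -0.16581623672988918 -0.007304232072433422 0.1254199169854907
-0.28 0.1539 | -0.26 0.1396 | -0.24 0.1269 | -0.22 0.1259 | -0.2 0.1251 | -0.18 0.1247 | -0.16 0.1249 | -0.14 0.1241 | -0.12 0.125 | -0.1 0.1249 | -0.08 0.1247 | -0.06 0.125 | -0.04 0.1252 | -0.02 0.125 | 0.0 0.1241 | 0.02 0.1245 | 0.04 0.1245 | 0.06 0.1411 | 0.08 0.1402 | 0.1 0.1374 | 0.12 0.1303 | 
top pad 161 -0.2274602370887632 -0.1874459412219627 -0.009897827487915031 0.1245492567644002
-0.22 0.1248 | -0.2 0.1266 | -0.18 0.1263 | -0.16 0.1258 | -0.14 0.1252 | -0.12 0.1257 | -0.1 0.1244 | -0.08 0.1265 | -0.06 0.1259 | -0.04 0.1256 | -0.02 0.1258 | 0.0 0.126 | 0.02 0.1253 | 0.04 0.1273 | 0.06 0.1418 | 0.08 0.1414 | 0.1 0.1417 | 0.12 0.1318 |
```

View pics/c3.png

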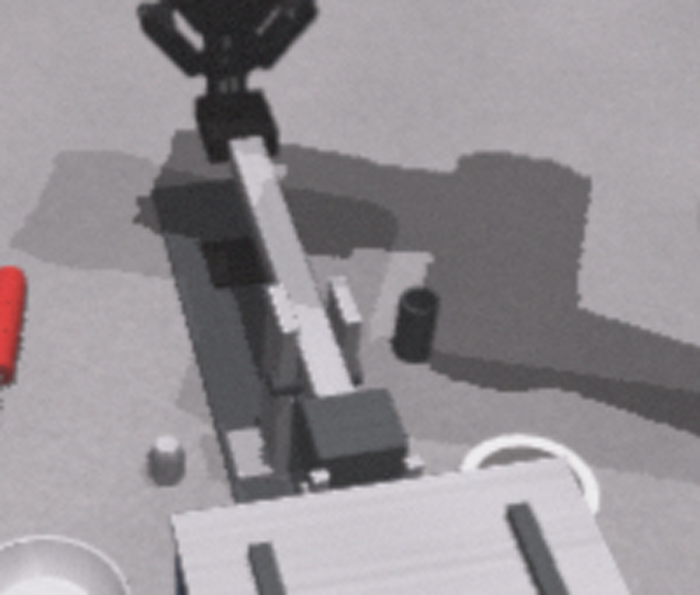

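The head (around (360,430)) is nearly against the posts, but the lever hasn't dropped (pad still at 0.125). I'll push a few mm more and watch the force.

Call:
apply_moves:
  series:
    - [2,0,0,0,0,0,0]
    - [2,0,0,0,0,0,0]
    - [0,0,0,0,0,0,0]

```text
time_s: 5.35
position: [0.4424, -0.2225, 0.0959]
tool_rot: [[0.252, 0.968, 0.001], [0.968, -0.252, -0.007], [-0.006, 0.002, -1.0]]
ft_force: [-6.7, -18.4, 0.3]
grip_width: 0.0
gripper_force: 10.0
```

Call:
apply_moves:
  series:
    - [2,0,0,0,0,0,0]
    - [0,0,0,0,0,0,0]
    - [0,0,0,0,0,0,0]

```text
time_s: 5.72
position: [0.443, -0.2226, 0.0962]
tool_rot: [[0.252, 0.968, 0.001], [0.968, -0.252, -0.01], [-0.01, 0.004, -1.0]]
ft_force: [-9.3, -28.6, -0.9]
grip_width: 0.0001
gripper_force: 15.1
```

```bash
cat > chk.py <<'E'
from h import *
s=telemetry.observe(); print(s["position"],s["ft_force"])
d=cam("scene")
P=cloud(d); O=np.array([.5054,.0337,0]); ax=np.array([.252,.968,0]); l=np.array([-.968,.252,0])
X=(P-O)@ax; Y=(P-O)@l; Z=P[...,2]
for x0 in np.arange(-.26,.17,.02):
    m=(abs(Y+.003)<.008)&(abs(X-x0)<.005)&(Z>.03)&(Z<.2)
    if m.sum(): print(round(x0,2),np.median(Z[m]).round(4),end=" | ")
m=(abs(Y+.003)<.015)&(Z>.134)&(X>.03)&(X<.115)
print("\nhead X",X[m].min(),X[m].max())
E
python3 chk.py
```

```text
[ 0.44295375 -0.22262789  0.09624618] [ -9.32062563 -28.59283532  -0.88756131]
-0.26 0.1403 | -0.24 0.1268 | -0.22 0.1261 | -0.2 0.1245 | -0.18 0.124 | -0.16 0.1244 | -0.14 0.1242 | -0.12 0.1244 | -0.1 0.1245 | -0.08 0.1242 | -0.06 0.124 | -0.04 0.1235 | -0.02 0.1241 | -0.0 0.1237 | 0.02 0.1229 | 0.04 0.1238 | 0.06 0.1391 | 0.08 0.1393 | 0.1 0.1309 | 0.12 0.1297 | 0.14 0.1297 | 0.16 0.13 | 
head X 0.055367420877901814 0.10332039645318386
```

The lever is against the posts (28 N) but held up by my push. I'll release the push so it can drop into the notch.

Call:
apply_moves:
  series:
    - [-5,0,0,0,0,0,0]
    - [-5,0,0,0,0,0,0]
    - [-5,0,0,0,0,0,0]
    - [-5,0,0,0,0,0,0]
    - [0,0,0,0,0,0,0]

```text
time_s: 6.4
position: [0.4378, -0.2368, 0.0953]
tool_rot: [[0.252, 0.968, -0.0], [0.968, -0.252, 0.0], [0.0, -0.0, -1.0]]
ft_force: [-0.2, 0.6, -0.4]
grip_width: 0.0
gripper_force: 0.0
```

```bash
python3 chk.py
```

```text
[ 0.43775771 -0.23682514  0.09528757] [-0.23338756  0.5819178  -0.40981246]
-0.26 0.1757 | -0.24 0.1109 | -0.22 0.1122 | -0.2 0.1111 | -0.18 0.1119 | -0.16 0.113 | -0.14 0.1138 | -0.12 0.1149 | -0.1 0.1157 | -0.08 0.1159 | -0.06 0.1168 | -0.04 0.118 | -0.02 0.1183 | -0.0 0.1194 | 0.02 0.1203 | 0.04 0.1219 | 0.06 0.139 | 0.08 0.1396 | 0.1 0.1283 | 0.12 0.1299 | 0.14 0.1294 | 0.16 0.1296 | 
head X 0.055557008429956804 0.1017968993893905
```

The lever dropped into the notch: pad top is now 0.111 and the head is at the posts. Next I go up, over the pad, and start pressing.

Call:
apply_moves:
  series:
    - [0,0,-25,0,0,0,0]
    - [0,0,-25,0,0,0,0]
    - [0,0,0,0,0,0,0]
    - [16,0,0,0,0,0,0]
    - [16,0,0,0,0,0,0]
    - [15,0,0,0,0,0,0]
    - [0,0,0,0,0,0,0]
    - [0,0,12,0,0,0,0]
    - [0,0,10,0,0,0,0]
    - [0,0,5,0,0,0,0]
    - [0,0,5,0,0,0,0]
    - [0,0,5,0,0,0,0]

```text
time_s: 7.95
position: [0.4499, -0.1915, 0.1083]
tool_rot: [[0.252, 0.968, 0.001], [0.968, -0.252, -0.001], [-0.001, 0.001, -1.0]]
ft_force: [-0.2, -1.7, 2.9]
grip_width: -0.0002
gripper_force: 1.6
```

Call:
apply_moves:
  series:
    - [0,0,5,0,0,0,0]
    - [0,0,5,0,0,0,0]
    - [0,0,5,0,0,0,0]
    - [0,0,5,0,0,0,0]
    - [0,0,5,0,0,0,0]
    - [0,0,5,0,0,0,0]
    - [1,0,5,0,0,0,0]
    - [1,0,5,0,0,0,0]

```text
time_s: 8.95
position: [0.4516, -0.1902, 0.0701]
tool_rot: [[0.252, 0.968, 0.005], [0.968, -0.252, -0.003], [-0.002, 0.005, -1.0]]
ft_force: [-1.0, -1.2, 19.3]
grip_width: -0.0003
gripper_force: 9.5
```

Call:
apply_moves:
  series:
    - [1,0,5,0,0,0,0]
    - [1,0,5,0,0,0,0]
    - [1,0,5,0,0,0,0]
    - [0,0,4,0,0,0,0]
    - [0,0,3,0,0,0,0]
    - [0,0,2,0,0,0,0]
    - [0,0,0,0,0,0,0]
    - [0,0,0,0,0,0,0]

```text
time_s: 9.95
position: [0.4522, -0.1865, 0.0457]
tool_rot: [[0.252, 0.968, 0.004], [0.968, -0.252, -0.001], [-0.0, 0.004, -1.0]]
ft_force: [1.2, 3.7, 14.7]
grip_width: 0.0004
gripper_force: 6.6
```

```bash
python3 chk.py; python3 - <<'E'
from h import *
d=cam("scene"); c=cv2.resize(d["frame"][90:330,220:440],(550,600),interpolation=cv2.INTER_CUBIC); cv2.imwrite("pics/c4.png",c[:,:,::-1])
E
```

```text
[ 0.4521695  -0.18645869  0.04567171] [ 1.1677977   3.73386511 14.6677347 ]
-0.24 0.0963 | -0.22 0.0939 | -0.2 0.0536 | -0.18 0.0579 | -0.16 0.0646 | -0.14 0.0722 | -0.12 0.0787 | -0.1 0.087 | -0.08 0.0927 | -0.06 0.1004 | -0.04 0.1073 | -0.02 0.1146 | -0.0 0.1217 | 0.02 0.1277 | 0.04 0.1538 | 0.06 0.1596 | 0.08 0.1666 | 0.1 0.1431 | 0.12 0.1762 | 0.14 0.1723 | 0.16 0.1644 | 
head X 0.04332480666284074 0.09877697045328589
```

View pics/c4.png

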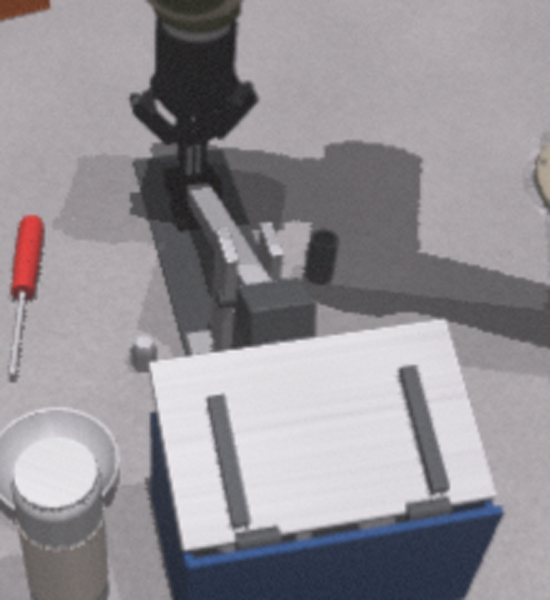

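The pad is pressed down under the fingers (about (190,180)) and the flap stands open with the head raised beneath its front edge. I'll let it settle and check the angle.

Call:
apply_moves:
  series:
    - [0,0,1.5,0,0,0,0]
    - [0,0,0,0,0,0,0]
    - [0,0,0,0,0,0,0]
    - [0,0,0,0,0,0,0]
    - [0,0,0,0,0,0,0]
    - [0,0,0,0,0,0,0]

```text
time_s: 10.8
position: [0.4522, -0.1865, 0.0442]
tool_rot: [[0.252, 0.968, 0.004], [0.968, -0.252, -0.001], [-0.0, 0.004, -1.0]]
ft_force: [2.1, 3.2, 15.6]
grip_width: 0.0
gripper_force: 6.9
```

```bash
cat > fl.py <<'E'
from h import *
s=telemetry.observe(); print(s["position"],s["ft_force"])
d=cam("scene"); P=cloud(d); O=np.array([.5054,.0337,0]); X=(P-O)@[.252,.968,0]; Y=(P-O)@[-.968,.252,0]
m=(abs(Y)<.03)&(X>.135)&(X<.235)&(P[...,2]>.12)
print("flap",np.arctan(-np.polyfit(X[m],P[...,2][m],1)[0]),m.sum())
E
python3 fl.py; python3 fl.py
```

```text
[ 0.45215329 -0.18649415  0.04422064] [ 2.05794111  3.19659957 15.56660453]
flap 0.37617718922095095 2036
[ 0.4521448  -0.18649733  0.04421058] [ 1.06119512  3.74590127 15.41062834]
flap 0.37960680215112386 2032
```

The flap reads about 0.38 rad and is still, with 15 N on the pad, so I'm handing in.

```bash
python3 -c "
from rig import env
print(env.close_job())"
```

```text
the job is handed in; nothing more can be done
None
```

I pushed the lever home and pressed the pad down; the job is handed in with the flap measured at about 0.38 rad and still, the fingers at about 44 mm height pressing on the pad with about 15 N, and no verdict returned.

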